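# Seat a block on its parallels in a drill-press vise

## Task

The aluminium block clamped in the vise has ridden up off the two steel parallel bars beneath it, and one bar has been drawn out towards the robot. Push that bar back in along the vise until both bars stick out about evenly at the two ends of the jaws, then tap the block gently down with the closed fingertips until it sits fully home, pinching both bars so firmly that neither slides under a light push. Do not pound or lean hard on anything, leave the other things on the bench alone, and finish with the arm clear.

Things in the scene. Friction and masses are not known exactly. Their poses are not given: they have to be found in the camera images.
- vise: Grey drill-press vise bolted to the bench. Origin on the bench top, midway between the jaws; x runs along the jaws, away from the robot (within 0.4 rad), y is the closing line (screw and handle at +y), z up. Bed x -60 to +60 mm, its top 20 mm above the bench; nothing of the vise lies beyond x = -60. Jaws x -50 to +50, tops at 62 mm, faces at y -30 and +30.
- slot_screw (a point): On the bed's top, mid-length, at y = +22 mm of the vise: centre line of the slot for one bar, between the moving jaw and the rib (30 mm wide, 6 mm high) along the middle of the bed. A bar is in place when its origin is here.
- slot_fixed (a point): The same on the fixed jaw's side, y = -22 mm of the vise: place of the other bar.
- block: Sawn aluminium block 90 (x) x 60 (y) mm and 35 to 47 mm thick (unknown, differs each run), 0.5 kg, between the jaws, centred along them, axes as the vise's; origin 35 mm below the middle of its top. Jaw friction of 9 N holds it: it stays where it is, level, and slides straight down only when pushed. It starts 5 to 19.5 mm above the bars.
- block_top (a point): Centre of the block's top face: 92 to 95 mm above the bench at the start, 75 to 87 mm when home, depending on the thickness: stop by feel. Once it meets the bars, leaning on it steadily with about 20 N wedges it home; jaw friction then keeps it pressed on the bars. More than 30 N would mark it.
- bar_a: Loose steel bar 140 (x) x 10 (y) x 20 (z) mm, 0.2 kg, standing on edge on the bed in either slot with 2 to 3 mm side play, along the vise's x. Origin: centre of its underside. In place it is centred and sticks out 20 mm past the jaws at both ends. One bar (either) starts 25 to 40 mm out towards the robot (vise -x), the other within 4 mm of centred. Slides at 1 to 2 N while the block is up.
- bar_b: The other bar, the same in every way, in the other slot; a and b change slots from run to run.
- wrench: Bystander: wrench 150 mm long lying beside the vise, on its -y side. Not to be moved.
- screw_tray: Bystander: open grey screw tray 90 x 70 x 25 mm beyond the vise. Not to be moved.
- offcut: Bystander: aluminium offcut 60 x 40 x 20 mm beyond the vise. Not to be moved.
- mallet: Bystander: mallet 250 mm long, to the left. Not to be moved.
- can: Bystander: food can, 72 mm across, 100 mm high, left. Not to be moved.
- jar: Bystander: glass jar, 70 mm across, 110 mm high, right. Not to be moved.
- carton: Bystander: small carton 90 x 60 x 80 mm, right. Not to be moved.

How it is judged:
By the outcome, as a careful person would: the job done as asked, in the order asked, and still so for the second after the job is handed in, with the robot touching nothing.
It also fails if it takes over 54 s, if anything falls off the work surface, if the arm or the gripper's body presses on something with over 40 N, if the wrist force passes 120 N, or if a joint passes its speed limit or range.

## Robot

A 6-joint arm with a two-finger parallel gripper is mounted at the origin on the work surface. World frame = base frame: x ahead of the robot, y to its left, z up, the work surface at z = 0. Lengths are in m, angles in rad, forces in N, time in s.
With the tool pointing down it reaches from about 0.3 to 0.875 m from the base axis. Payload 6.4 kg.
Tool frame: the origin (TCP) lies on the mounting face of the last link; the fingertips stand 173 mm ahead of it and the grasp point (between the pads) lies 155 mm ahead of it (ctrl.tip_reach is the distance from the TCP to the fingertips, in m); z points along the fingers, y is the line along which they close (so a half turn about z gives the same grasp; the last joint's range is limited). The gripper opens to 85 mm and grips with 20 to 120 N. Pads are 22 mm wide; open, the fingers measure 114 mm over their backs; the gripper's body (76 mm by 85 mm) begins 54 mm behind the grasp point. The pads swing forward as they close: fully open they stand 13 mm farther back than shut.
Start: joints at [-1.513, 0.181, 1.607, -0, 1.354, -0.206], TCP at [0.15, -0.555, 0.405] pointing down, gripper open.
Joint ranges: [-2.99, 2.99], [-0.89, 2.07], [0.3, 2.58], [-1.14, 4.28], [0, 2.63], [-3.12, 3.12]. Speed limits (rad/s): [2.57, 2.57, 3.01, 3.14, 3.14, 3.14].

## Interface

Orientations are given as a unit quaternion [w, x, y, z].
In Python, from bench import ctrl gives the robot as it stands.
- The arm moves only by the shell command python3 -m pendant 'ROWS'. ROWS is JSON, a list that holds one entry, the list of rows, each a list of 7 numbers: the opening, from 0 (shut) to 1 (fully open), then the shift along the tool's x, y, z in mm, then the turn, a rotation vector about the tool's x, y, z in rad. A call has 1 to 5 rows; each row is the pose to reach, as a shift and turn from the pose commanded when the call began, along the tool's axes at that moment; what a row does not reach only later rows make up. A row lasts 1/12 s, in which the tool goes at most 41.7 mm and 7.16 degrees, less where a joint would pass 70% of its speed; a pose out of reach is approached as far as the arm can. A call with a gripper value outside its range is refused whole. The fingers move at their own pace and stop on an object; the grip force is fixed at half the most. Time passes only in rows, so rows that repeat a pose let the fingers close. It gives the time, the measured TCP pose, the force, the opening and the grip force at its end, in the units of the state.
- ctrl.get_obs(): the state, without advancing time (a new reading comes with each control period).
- ctrl.camera(name): name is "scene" or "top" or "wrist"; returns the picture (480x640x3 uint8, red, green, blue); there is no depth.
- ctrl.camera_params(name): a dict with "mtx" (3x3 intrinsics, pixels), "world_from_camera" (4x4, takes a point from camera to world coordinates); the wrist camera has in their place "tool_from_camera" (4x4, takes a point from camera to tool coordinates, whose origin is the TCP and whose axes are the flange's). Camera axes: x right, y down, z forward; pixel columns grow to the right and rows downward; lengths in m; the calibration is good to about 2 mm. The wrist camera is an equidistant fisheye: a pixel r from the principal point sees the ray r / f radians off the axis. A picture is of the moment at which its call begins: read the wrist's pose just before it. camera_params takes no time and is no camera call.
- ctrl.hand_in(): hands the job in; it is judged then, once.
Trained networks look in the newest picture that a camera, given by its name, has taken for a name from the list of things; names that differ only in an ending like _2 or _b are one class to them, and where a whole thing is asked for, a point or a joint stands for the part that bears it (a point fixed in the world has none). Each returns a list of dicts, best first, with "confidence" (0 to 1); they miss things now and then, are a little off and sometimes report something else, mostly with a low value. They report only what shows in the picture. A call takes as long as a camera call.
- ctrl.boxes_of(camera, name): "point" ([column, row] as shares, 0 to 1, of the picture: columns of its width, rows of its height, amid what is visible of it).
The state is a dict: "time_s": time; "q": joint angles; "dq": joint speeds; "joint_efforts": joint torques, N m; "eef_pos": TCP position; "eef_rot": TCP orientation; "wrist_force": force on the tool from outside, world axes, zero at the start; "torque": the same for the moment, N m; "opening": opening from 0.0 (shut) to 1.0 (fully open); "grasp_force": force on a finger pad.
Only numpy, scipy, OpenCV 4.12 (cv2) and the standard library are available. Lean on these libraries where they do the work, as an engineer would, in place of code of your own. Each camera call takes 0.05 s, during which the arm holds its last target. There are 200 camera calls.

## Working session

There is one attempt and no reset: what is moved stays moved. The work goes in short steps, Python scripts to look and compute and a shell command to move; the robot and the scene stay as the last step left them, time stands still between calls to the robot, and variables do not carry over. Pictures are saved under pics/ and viewed, at most 10 in all, crops included, and the job is handed in when it is done.

```bash
mkdir -p pics; ls; python3 - <<'E'
from bench import ctrl
import cv2,numpy as np
for c in ("scene","top"):
    im=ctrl.camera(c); cv2.imwrite(f"pics/{c}0.png",im[:,:,::-1])
    p=ctrl.camera_params(c); print(c,np.round(p["mtx"],1).tolist(),np.round(p["world_from_camera"],3).tolist())
    for n in ("vise","block","block_top","bar_a","wrench","screw_tray","offcut"):
        print(n,[(np.round(np.array(d["point"])*[640,480],1).tolist(),round(d["confidence"],2)) for d in ctrl.boxes_of(c,n)[:3]])
o=ctrl.get_obs();print(o["time_s"],o["eef_pos"],o["eef_rot"],o["opening"])
E
```

```text
pics
scene [[594.7, 0.0, 314.9], [0.0, 594.7, 241.9], [0.0, 0.0, 1.0]] [[-0.773, 0.544, -0.327, 0.955], [0.635, 0.653, -0.414, 0.506], [-0.011, -0.527, -0.85, 1.105], [0.0, 0.0, 0.0, 1.0]]
vise [([327.6, 307.2], 0.8), ([288.9, 258.5], 0.18)]
block [([313.1, 281.2], 0.97)]
block_top [([312.9, 281.5], 0.86)]
bar_a [([284.0, 354.0], 0.52), ([304.1, 316.1], 0.45)]
wrench [([290.7, 258.9], 0.94), ([306.1, 315.2], 0.22)]
screw_tray []
offcut [([247.8, 318.6], 0.95)]
top [[528.2, 0.0, 310.1], [0.0, 528.2, 241.8], [0.0, 0.0, 1.0]] [[-0.021, -0.987, 0.161, 0.357], [-1.0, 0.019, -0.013, 0.013], [0.01, -0.162, -0.987, 1.399], [0.0, 0.0, 0.0, 1.0]]
vise [([268.4, 233.5], 0.91), ([297.9, 184.0], 0.32)]
block [([278.3, 227.5], 0.82)]
block_top [([267.2, 234.4], 0.68), ([280.7, 228.3], 0.58), ([258.6, 184.6], 0.35)]
bar_a [([273.0, 252.7], 0.45)]
wrench [([320.1, 229.4], 0.8), ([157.2, 224.0], 0.68)]
screw_tray []
offcut [([298.2, 180.8], 0.72)]
0.8 [ 0.14993006 -0.55511918  0.40469569] [ 6.31981818e-06  9.91316226e-01  1.31499582e-01 -1.32946330e-05] 1.0009171011339646
```

```bash
python3 - <<'E'
import cv2
a=cv2.imread("pics/scene0.png")[190:410,190:450]; cv2.imwrite("pics/s1.png",cv2.resize(a,None,fx=3,fy=2.7272,interpolation=cv2.INTER_CUBIC))
a=cv2.imread("pics/top0.png")[150:300,190:390]; cv2.imwrite("pics/t1.png",cv2.resize(a,None,fx=4,fy=4,interpolation=cv2.INTER_CUBIC))
E
```

```text
(no output)
```

View pics/s1.png

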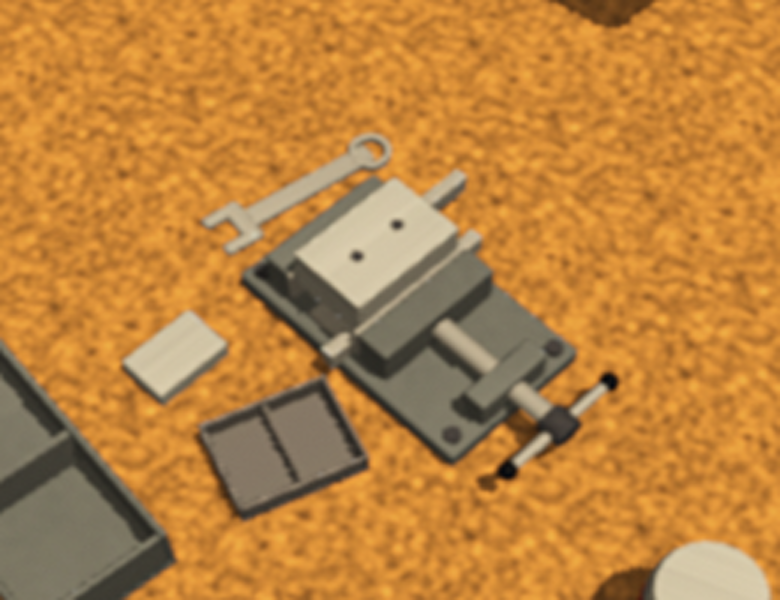

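View pics/t1.png

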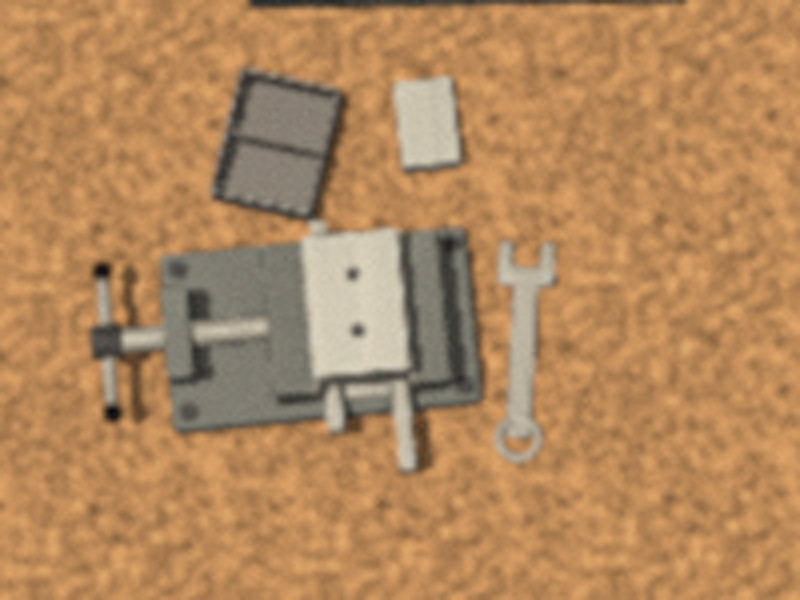

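```bash
cat > h.py <<'E'
import numpy as np
from bench import ctrl
def ray(c,px,z):
    p=ctrl.camera_params(c);K=np.array(p["mtx"]);T=np.array(p["world_from_camera"])
    d=T[:3,:3]@np.linalg.solve(K,[px[0],px[1],1]);o=T[:3,3]
    return o+d*(z-o[2])/d[2]
E
python3 - <<'E'
from h import *
t=lambda x,y:(190+x/4,150+y/4)
s=lambda x,y:(190+x/3,190+y/2.7272)
def show(n,a): print(n,np.round(np.array(a)*1000,1)[:2].tolist())
tb=[ray("top",t(*p),.0935) for p in((303,238),(402,228),(411,373),(315,379))]
sb=[ray("scene",s(*p),.0935) for p in((392,181),(458,232),(362,306),(296,258))]
for n,b in(("top",tb),("scene",sb)):
    for p in b: show(n,p)
    show("mean",np.mean(b,0))
bd=[ray("top",t(*p),.02) for p in((165,260),(465,230),(480,400),(178,430))]
for p in bd: show("bed",p)
a=lambda p,q:np.degrees(np.arctan2((p-q)[1],(p-q)[0]))
print("yaws",a(bd[0],bd[3]),a(bd[1],bd[2]),a(tb[0],tb[3]),a(tb[1],tb[2]),a(bd[0],bd[1])-90,a(bd[3],bd[2])-90)
print(a(sb[3],sb[0])-180,a(sb[2],sb[1])-180)
for p in((399,470),(417,468),(328,430),(344,428)): show("barend top",ray("top",t(*p),.04))
show("barfar",ray("top",t(318,222),.04))
for p in((455,173),(465,178),(474,234),(482,240),(322,346),(333,355)): show("barend sc",ray("scene",s(*p),.04))
E
```

```text
top [655.3, 105.2]
top [660.7, 42.6]
top [567.6, 38.3]
top [565.0, 98.4]
mean [612.1, 71.1]
scene [578.0, 46.7]
scene [572.0, 106.2]
scene [656.4, 111.7]
scene [665.2, 55.8]
mean [617.9, 80.1]
bed [658.8, 202.4]
bed [675.6, 2.2]
bed [560.6, -5.4]
bed [544.5, 193.5]
yaws 4.449916590052042 3.7976169792050958 4.326533061554951 2.614738961459892 4.788031875980778 4.6247081047383745
-174.07720278138063 -176.26953835388872
barend top [512.9, 48.1]
barend top [514.0, 36.5]
barend top [539.9, 93.8]
barend top [541.0, 83.4]
barfar [678.2, 99.1]
barend sc [519.9, 44.9]
barend sc [517.5, 52.7]
barend sc [544.6, 93.3]
barend sc [543.7, 100.6]
barend sc [680.7, 98.8]
barend sc [679.6, 108.9]
```

```bash
python3 -m pendant '[[[0,28,-29,0,0,0,0.05],[0,56,-58,0,0,0,0.1],[0,84,-87,0,0,0,0.15],[0,112,-116,0,0,0,0.187],[0,140,-145,0,0,0,0.187]]]'
```

```text
time_s: 1.22
eef_pos: [0.2477, -0.377, 0.4046]
eef_rot: [0.0, 0.999, 0.037, 0.0]
wrist_force: [1.6, -0.4, 0.7]
opening: 0.297
grasp_force: 0.0
```

```bash
python3 -m pendant '[[[0,23,-34,0,0,0,0],[0,46,-68,0,0,0,0],[0,69,-102,0,0,0,0],[0,92,-137,0,0,0,0],[0,115,-172,0,0,0,0]]]' && python3 -m pendant '[[[0,23,-34,0,0,0,0],[0,46,-68,0,0,0,0],[0,69,-102,0,0,0,0],[0,92,-137,0,0,0,0],[0,115,-172,0,0,0,0]]]'  && python3 -m pendant '[[[0,20,-29,20,0,0,0],[0,37,-58,50,0,0,0],[0,37,-58,80,0,0,0],[0,37,-58,100,0,0,0],[0,37,-58,100,0,0,0]]]'
python3 - <<'E'
from h import *; import cv2
o=ctrl.get_obs();print(o["eef_pos"],o["eef_rot"],o["wrist_force"],o["opening"])
im=ctrl.camera("wrist");cv2.imwrite("pics/w0.png",im[:,:,::-1])
p=ctrl.camera_params("wrist");print(p)
for n in ("vise","block_top","bar_a"): print(n,[(np.round(np.array(d["point"])*[640,480],1).tolist(),round(d["confidence"],2)) for d in ctrl.boxes_of("wrist",n)[:3]])
E
```

```text
time_s: 1.63
eef_pos: [0.3489, -0.1968, 0.4051]
eef_rot: [0.0, 0.999, 0.038, 0.0]
wrist_force: [1.1, -1.2, 0.1]
opening: 0.001
grasp_force: 0.0
time_s: 2.05
eef_pos: [0.4503, -0.0166, 0.4051]
eef_rot: [0.0, 0.999, 0.038, 0.001]
wrist_force: [0.7, -0.3, 1.0]
opening: -0.001
grasp_force: 0.0
time_s: 2.47
eef_pos: [0.4803, 0.0431, 0.3002]
eef_rot: [-0.001, 0.999, 0.039, -0.004]
wrist_force: [-1.4, 0.3, -0.4]
opening: 0.002
grasp_force: 0.0
[0.48030409 0.04305191 0.30018996] [-8.34632190e-04  9.99219483e-01  3.92612918e-02 -4.27535764e-03] [-1.42058679  0.30995896 -0.36558433] 0.0019379916093331287
{'mtx': array([[371.64829954,   0.        , 322.02754329],
       [  0.        , 371.64829954, 238.65489423],
       [  0.        ,   0.        ,   1.        ]]), 'tool_from_camera': array([[ 4.32094091e-04, -9.63852804e-01, -2.66434954e-01,
         6.67490168e-02],
       [ 9.99999577e-01,  2.00285173e-04,  8.97211415e-04,
        -1.52570827e-03],
       [-8.11416768e-04, -2.66435229e-01,  9.63852484e-01,
         3.02028421e-02],
       [ 0.00000000e+00,  0.00000000e+00,  0.00000000e+00,
         1.00000000e+00]])}
vise [([233.9, 56.8], 0.78)]
block_top [([280.6, 48.5], 0.68)]
bar_a [([327.6, 144.8], 0.68), ([254.5, 118.4], 0.65), ([2.5, 46.3], 0.4)]
```

View pics/w0.png

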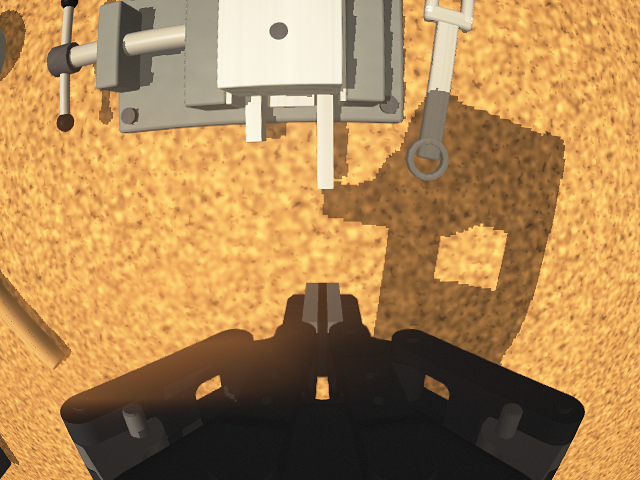

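The wrist picture shows the drawn bar's end at (318–333,188), nearly in line with the closed fingertips at (322,285). The other bar's end is at (254,141), the bed's near edge is at rows ~122–131, and the block's near edge is at row ~87.

```bash
cat >> h.py <<'E'
from scipy.spatial.transform import Rotation as R
def wray(px,z,pos,q):
    p=ctrl.camera_params("wrist");K=p["mtx"];T=p["tool_from_camera"]
    u=np.array([(px[0]-K[0,2])/K[0,0],(px[1]-K[1,2])/K[1,1]]);r=np.linalg.norm(u)
    d=np.array([*(u/r*np.sin(r)),np.cos(r)])
    W=R.from_quat([q[1],q[2],q[3],q[0]]).as_matrix()
    o=pos+W@T[:3,3];d=W@T[:3,:3]@d
    return o+d*(z-o[2])/d[2]
def vz(p,yaw=.077,o=(.617,.075)):
    d=np.array(p[:2])-o;c,s=np.cos(yaw),np.sin(yaw)
    return np.round([1000*(c*d[0]+s*d[1]),1000*(-s*d[0]+c*d[1])],1)
E
python3 - <<'E'
from h import *
o=ctrl.get_obs();P,q=o["eef_pos"],o["eef_rot"]
for n,px,z in(("bar end L",(318,188),.04),("bar end R",(333,188),.04),("other L",(247,141),.04),("other R",(261,141),.04),("bar near jaw L",(317,96),.04),("bar near jaw R",(333,96),.04),("bedL",(121,131),.02),("bedR",(403,122),.02),("blk L",(218,86),.0935),("blk R",(343,88),.0935),("hole",(279,31),.0935),("fix jaw L",(185,106),.062),("jaw R",(391,101),.062)):
    w=wray(px,z,P,q);print(n,np.round(w[:2]*1000,1),vz(w))
E
```

```text
bar end L [518.5  47.9] [-100.3  -19.5]
bar end R [519.2  38.3] [-100.3  -29.1]
other L [545.8  95.3] [-69.4  25.7]
other R [546.3  86.2] [-69.7  16.6]
bar near jaw L [577.1  52.9] [-41.5 -18.9]
bar near jaw R [577.9  42.9] [-41.5 -29. ]
bedL [551.9 199.5] [-55.3 129.1]
bedR [567.2  -7.1] [-56. -78.]
blk L [574.1 101.4] [-40.7  29.6]
blk R [575.9  39.6] [-43.7 -32.2]
hole [603.3  73. ] [-13.8  -0.9]
fix jaw L [566.3 130.5] [-46.3  59.2]
jaw R [575.8  10. ] [-46.1 -61.6]
```

```bash
python3 -m pendant '[[[0,0,2,30,0,0,0],[0,0,2,60,0,0,0],[0,0,2,85,0,0,0],[0,0,2,95,0,0,0],[0,0,2,95,0,0,0]]]' && python3 -m pendant '[[[0,6,0,0,0,0,0],[0,12,0,0,0,0,0],[0,16,0,0,0,0,0],[0,18,0,0,0,0,0],[0,18,0,0,0,0,0]]]' && python3 -m pendant '[[[0,2,0,0,0,0,0],[0,4,0,0,0,0,0],[0,6,0,0,0,0,0],[0,8,0,0,0,0,0],[0,8,0,0,0,0,0]]]'
```

```text
time_s: 3.08
eef_pos: [0.482, 0.0395, 0.209]
eef_rot: [-0.0, 0.999, 0.038, -0.001]
wrist_force: [-0.1, 0.6, 0.3]
opening: -0.003
grasp_force: 0.0
time_s: 3.5
eef_pos: [0.5015, 0.0413, 0.2108]
eef_rot: [0.0, 0.999, 0.038, 0.001]
wrist_force: [0.3, 0.8, -0.4]
opening: 0.002
grasp_force: 0.0
time_s: 3.92
eef_pos: [0.5085, 0.042, 0.2096]
eef_rot: [-0.0, 0.999, 0.038, -0.0]
wrist_force: [-1.0, 0.2, 0.7]
opening: -0.001
grasp_force: 0.4
```

```bash
python3 -m pendant '[[[0,-4,0,0,0,0,0],[0,-4,0,4,0,0,0],[0,-4,0,5,0,0,0],[0,-2,0,5,0,0,0],[0,0,0,5,0,0,0]]]' && python3 -m pendant '[[[0,1,0,0,0,0,0],[0,2,0,0,0,0,0],[0,3,0,0,0,0,0],[0,4,0,0,0,0,0],[0,4,0,0,0,0,0]]]' && python3 - <<'E'
from h import *; import cv2
o=ctrl.get_obs();P,q=o["eef_pos"],o["eef_rot"];print(P,vz(P),o["wrist_force"])
im=ctrl.camera("wrist");cv2.imwrite("pics/w1.png",im[0:400,120:520,::-1])
E
```

```text
time_s: 4.33
eef_pos: [0.5084, 0.0419, 0.2045]
eef_rot: [-0.0, 0.999, 0.038, -0.0]
wrist_force: [-0.1, 0.3, -0.3]
opening: -0.001
grasp_force: 0.0
time_s: 4.75
eef_pos: [0.5125, 0.0422, 0.2047]
eef_rot: [0.0, 0.999, 0.038, 0.0]
wrist_force: [-0.8, -1.1, -0.1]
opening: -0.001
grasp_force: 0.3
[0.51251687 0.04223755 0.20471465] [-106.7  -24.6] [-0.83135323 -1.07381741 -0.05377426]
```

View pics/w1.png

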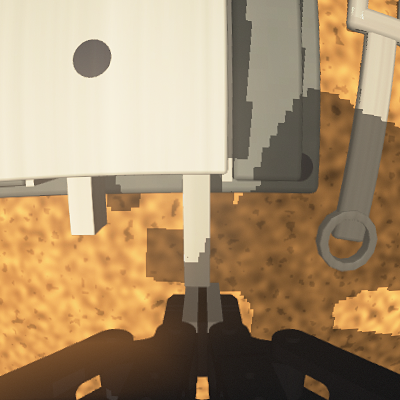

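Closed tips are touching or nearly touching the bar's end, at about (203,287) in the crop. The other bar's end is at (82,235).

```bash
python3 - <<'E'
from h import *
o=ctrl.get_obs();P,q=o["eef_pos"],o["eef_rot"]
for n,px,z in(("bar end",(204,288),.04),("other",(79,235),.04),("bedM",(140,192),.02),("bedR",(315,191),.02),("blk L",(10,178),.0935),("blk R",(228,174),.0935),("jaw R",(235,181),.062),("jaw R2",(300,180),.062)):
    w=wray((px[0]+120,px[1]),z,P,q);print(n,np.round(w[:2]*1000,1),vz(w))
E
python3 -m pendant '[[[0,1,0,0,0,0,0],[0,2,0,0,0,0,0],[0,3,0,0,0,0,0],[0,4,0,0,0,0,0],[0,5,0,0,0,0,0]]]'
```

```text
bar end [521.9  43.6] [-97.2 -24. ]
other [539.7  93.7] [-75.6  24.6]
bedM [554.8  73.2] [-62.2   3. ]
bedR [561.4  -1.5] [-61.3 -72. ]
blk L [568.1  94. ] [-47.3  22.7]
blk R [571.6  42.6] [-47.7 -28.8]
jaw R [566.9  37.8] [-52.9 -33.2]
jaw R2 [569.1  17.5] [-52.2 -53.6]
time_s: 5.22
eef_pos: [0.5174, 0.0426, 0.2047]
eef_rot: [-0.0, 0.999, 0.038, -0.0]
wrist_force: [-0.6, 0.1, 1.2]
opening: -0.002
grasp_force: 0.7
```

```bash
python3 -m pendant '[[[0,2,0,0,0,0,0],[0,4,0,0,0,0,0],[0,6,0,0,0,0,0],[0,8,0,0,0,0,0],[0,10,0,0,0,0,0]]]' && python3 -m pendant '[[[0,2,0,0,0,0,0],[0,4,0,0,0,0,0],[0,6,0,0,0,0,0],[0,6,0,0,0,0,0]]]' && python3 - <<'E'
from h import *; import cv2
o=ctrl.get_obs();P,q=o["eef_pos"],o["eef_rot"];print(P,vz(P),o["wrist_force"])
im=ctrl.camera("wrist");cv2.imwrite("pics/w2.png",cv2.resize(im[130:330,120:420,::-1],None,fx=2.6,fy=2.6))
E
```

```text
time_s: 5.63
eef_pos: [0.5275, 0.0434, 0.2047]
eef_rot: [-0.0, 0.999, 0.038, -0.0]
wrist_force: [-1.1, -0.6, 0.4]
opening: -0.002
grasp_force: 0.8
time_s: 5.97
eef_pos: [0.5338, 0.0438, 0.2048]
eef_rot: [0.0, 0.999, 0.038, 0.0]
wrist_force: [0.4, -0.3, -0.4]
opening: 0.001
grasp_force: 0.0
[0.53375602 0.04381574 0.20478237] [-85.4 -24.7] [ 0.35058602 -0.33284518 -0.41913635]
```

View pics/w2.png

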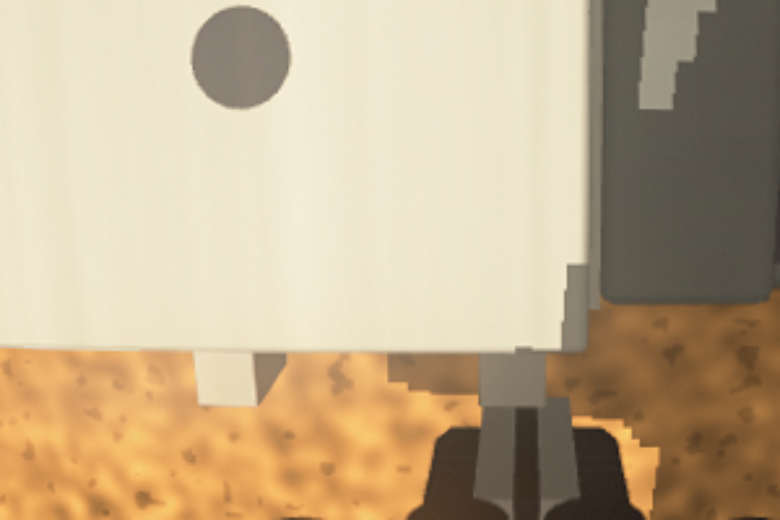

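Both bar ends are at crop row ~406, so the pushed bar is now flush with the other. I'll measure how far both stand from the centred position.

```bash
python3 - <<'E'
from h import *
o=ctrl.get_obs();P,q=o["eef_pos"],o["eef_rot"]
f=lambda x,y:(120+x/2.6,130+y/2.6)
for n,px,z in(("bar end",(515,406),.04),("other",(225,406),.04),("blk L",(30,348),.0935),("blk R",(586,352),.0935),("jaw R",(690,303),.062),("hole",(241,57),.0935)):
    w=wray(f(*px),z,P,q);print(n,np.round(w[:2]*1000,1),vz(w))
import cv2
im=ctrl.camera("top");cv2.imwrite("pics/t2.png",cv2.resize(im[200:270,240:330,::-1],None,fx=8,fy=8,interpolation=cv2.INTER_CUBIC))
im=ctrl.camera("scene");cv2.imwrite("pics/s2.png",cv2.resize(im[235:345,270:400,::-1],None,fx=5,fy=5,interpolation=cv2.INTER_CUBIC))
E
```

```text
bar end [543.8  47.5] [-75.1 -21.8]
other [539.7  92.6] [-75.8  23.5]
blk L [567.5  96.4] [-47.7  25.2]
blk R [571.9  42.8] [-47.5 -28.7]
jaw R [568.2  27.6] [-52.3 -43.5]
hole [596.   74.5] [-21.    1.1]
```

View pics/s2.png

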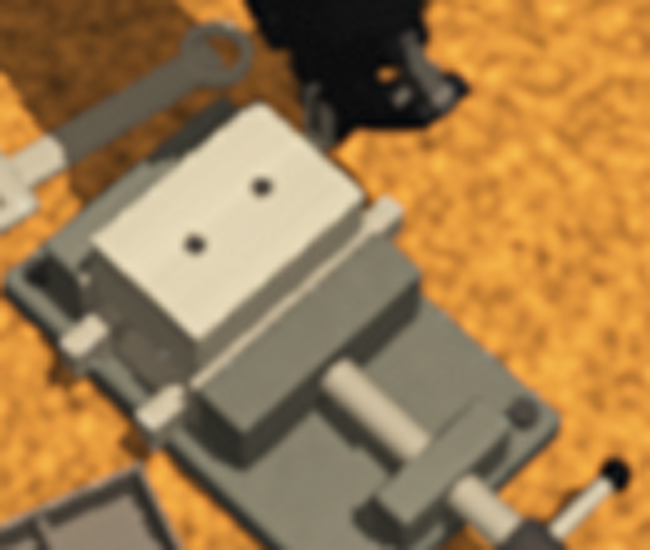

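```bash
python3 -m pendant '[[[0,1,0,0,0,0,0],[0,2,0,0,0,0,0],[0,2,0,0,0,0,0],[0,0,0,0,0,0,0],[0,-20,0,0,0,0,0]]]' && python3 -m pendant '[[[0,0,0,-40,0,0,0],[0,0,0,-80,0,0,0],[0,0,0,-95,0,0,0],[0,0,0,-95,0,0,0]]]' && python3 - <<'E'
from h import *; import cv2
o=ctrl.get_obs();P,q=o["eef_pos"],o["eef_rot"];print(P,vz(P),o["wrist_force"])
im=ctrl.camera("wrist");cv2.imwrite("pics/w3.png",im[0:400,120:520,::-1])
E
```

```text
time_s: 6.53
eef_pos: [0.5157, 0.0419, 0.2057]
eef_rot: [0.0, 0.999, 0.038, 0.003]
wrist_force: [-0.1, -0.7, 0.8]
opening: -0.0
grasp_force: 0.0
time_s: 6.87
eef_pos: [0.5152, 0.0421, 0.3047]
eef_rot: [0.001, 0.999, 0.038, 0.005]
wrist_force: [1.0, 0.4, 0.2]
opening: 0.002
grasp_force: 0.0
[0.51518381 0.042132   0.3046982 ] [-104.   -24.9] [1.00666741 0.43221988 0.21296506]
```

View pics/w3.png

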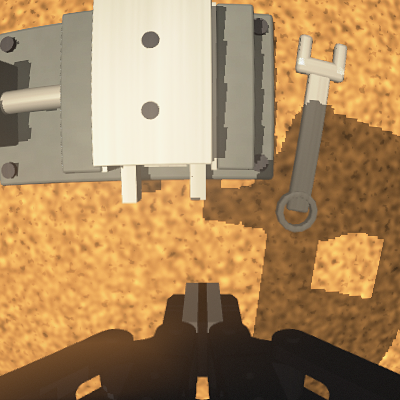

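Both bars now stick out about evenly: the pushed bar's end is at (198,199) and the other's at (130,202). The block's holes are at (150,40) and (151,110).

```bash
python3 - <<'E'
from h import *
o=ctrl.get_obs();P,q=o["eef_pos"],o["eef_rot"]
a=[wray((120+x,y),.0935,P,q) for x,y in((150,40),(151,110))]
m=np.mean(a,0);print(np.round(a,4),m,vz(m))
for px,z in(((198,199),.04),((130,202),.04),((84,172),.062),((245,166),.062)): print(vz(wray((120+px[0],px[1]),z,P,q)))
W=R.from_quat([q[1],q[2],q[3],q[0]]).as_matrix()
print("tool delta mm",1000*W.T@(np.array([*m[:2],.295])-P))
E
```

```text
[[0.6291 0.0772 0.0935]
 [0.5942 0.0738 0.0935]] [0.61164372 0.07551146 0.0935    ] [-5.3  0.9]
[-74.8 -21.3]
[-76.5  22.3]
[-54.5  45.1]
[-52.2 -48.1]
tool delta mm [ 99.59675131 -25.75558155   7.79070681]
```

```bash
python3 -m pendant '[[[0,38,-10,0,0,0,0],[0,76,-19,0,0,0,0],[0,101,-25,0,0,0,0],[0,101,-25,12,0,0,0],[0,101,-25,22,0,0,0]]]' && python3 -m pendant '[[[0,0,0,3,0,0,0],[0,0,0,6,0,0,0],[0,0,0,8,0,0,0],[0,0,0,10,0,0,0],[0,0,0,11,0,0,0]]]' && python3 -m pendant '[[[0,0,0,1,0,0,0],[0,0,0,2,0,0,0],[0,0,0,3,0,0,0],[0,0,0,4,0,0,0],[0,0,0,5,0,0,0]]]'
```

```text
time_s: 7.33
eef_pos: [0.6123, 0.0753, 0.2754]
eef_rot: [-0.0, 0.999, 0.039, -0.001]
wrist_force: [-0.4, -0.0, -0.9]
opening: -0.001
grasp_force: 0.0
time_s: 7.75
eef_pos: [0.6118, 0.0748, 0.2668]
eef_rot: [0.0, 0.999, 0.038, 0.0]
wrist_force: [-0.3, 0.4, 0.0]
opening: -0.0
grasp_force: 0.0
time_s: 8.17
eef_pos: [0.6121, 0.0749, 0.262]
eef_rot: [0.0, 0.999, 0.038, 0.0]
wrist_force: [-2.9, -0.2, 5.0]
opening: 0.0
grasp_force: 2.2
```

```bash
python3 -m pendant '[[[0,0,0,0.5,0,0,0],[0,0,0,1,0,0,0]]]' && python3 -m pendant '[[[0,0,0,0.5,0,0,0],[0,0,0,1,0,0,0]]]'&& python3 -m pendant '[[[0,0,0,0.5,0,0,0],[0,0,0,1,0,0,0]]]'
```

```text
time_s: 8.33
eef_pos: [0.6121, 0.0749, 0.2607]
eef_rot: [0.0, 0.999, 0.038, 0.0]
wrist_force: [-3.0, -1.3, 4.3]
opening: -0.003
grasp_force: 2.1
time_s: 8.5
eef_pos: [0.6122, 0.0749, 0.2597]
eef_rot: [0.0, 0.999, 0.038, 0.0]
wrist_force: [-2.8, -1.9, 4.1]
opening: -0.001
grasp_force: 2.1
time_s: 8.67
eef_pos: [0.6122, 0.0749, 0.2595]
eef_rot: [0.0, 0.999, 0.038, -0.0]
wrist_force: [-7.4, -2.2, 14.9]
opening: 0.001
grasp_force: 6.9
```

```bash
python3 -m pendant '[[[0,0,0,0.1,0,0,0],[0,0,0,0.2,0,0,0],[0,0,0,0.2,0,0,0],[0,0,0,0.2,0,0,0]]]'
```

```text
time_s: 9.0
eef_pos: [0.6122, 0.0749, 0.2596]
eef_rot: [0.0, 0.999, 0.038, 0.0]
wrist_force: [-5.9, -1.9, 11.5]
opening: 0.005
grasp_force: 5.7
```

```bash
python3 -m pendant '[[[0,0,0,0.2,0,0,0],[0,0,0,0.3,0,0,0],[0,0,0,0.3,0,0,0],[0,0,0,0.3,0,0,0]]]' && python3 -m pendant '[[[0,0,0,0.2,0,0,0],[0,0,0,0.3,0,0,0],[0,0,0,0.3,0,0,0],[0,0,0,0.3,0,0,0]]]'
```

```text
time_s: 9.33
eef_pos: [0.6122, 0.0749, 0.2596]
eef_rot: [0.0, 0.999, 0.038, 0.0]
wrist_force: [-6.4, -1.8, 13.2]
opening: 0.004
grasp_force: 6.7
time_s: 9.67
eef_pos: [0.6122, 0.0749, 0.2595]
eef_rot: [0.0, 0.999, 0.038, 0.0]
wrist_force: [-6.5, -1.6, 15.2]
opening: 0.001
grasp_force: 7.6
```

```bash
python3 -m pendant '[[[0,0,0,0.2,0,0,0],[0,0,0,0.4,0,0,0],[0,0,0,0.6,0,0,0],[0,0,0,0.6,0,0,0],[0,0,0,0.6,0,0,0]]]' && python3 -m pendant '[[[0,0,0,0.2,0,0,0],[0,0,0,0.3,0,0,0],[0,0,0,0.3,0,0,0],[0,0,0,0.3,0,0,0]]]'
```

```text
time_s: 10.08
eef_pos: [0.6122, 0.075, 0.2595]
eef_rot: [0.0, 0.999, 0.039, 0.0]
wrist_force: [-9.6, -2.5, 19.5]
opening: 0.001
grasp_force: 9.6
time_s: 10.42
eef_pos: [0.6122, 0.0749, 0.2595]
eef_rot: [0.0, 0.999, 0.039, 0.0]
wrist_force: [-11.1, -1.6, 20.9]
opening: 0.004
grasp_force: 10.5
```

```bash
python3 -m pendant '[[[0,0,0,0.2,0,0,0],[0,0,0,0.3,0,0,0],[0,0,0,0.3,0,0,0],[0,0,0,0.3,0,0,0],[0,0,0,0.3,0,0,0]]]' && python3 -m pendant '[[[0,0,0,0,0,0,0],[0,0,0,0,0,0,0],[0,0,0,0,0,0,0],[0,0,0,0,0,0,0],[0,0,0,0,0,0,0]]]'
```

```text
time_s: 10.83
eef_pos: [0.6122, 0.0749, 0.2595]
eef_rot: [0.0, 0.999, 0.039, 0.0]
wrist_force: [-11.7, -2.2, 22.8]
opening: -0.004
grasp_force: 11.5
time_s: 11.25
eef_pos: [0.6122, 0.0749, 0.2595]
eef_rot: [0.0, 0.999, 0.039, 0.0]
wrist_force: [-12.3, -1.9, 23.5]
opening: -0.002
grasp_force: 11.5
```

```bash
python3 -m pendant '[[[0,0,0,-2,0,0,0],[0,0,0,-12,0,0,0],[0,0,0,-40,0,0,0],[0,-35,8,-45,0,0,0],[0,-70,15,-45,0,0,0]]]' && python3 -m pendant '[[[0,-28,7,0,0,0,0],[0,-35,9,0,0,0,0],[0,-35,9,0,0,0,0],[0,-35,9,0,0,0,0],[0,-35,9,0,0,0,0]]]' && python3 - <<'E'
from h import *; import cv2
o=ctrl.get_obs();P,q=o["eef_pos"],o["eef_rot"];print(P,q,vz(P),o["wrist_force"])
im=ctrl.camera("wrist");cv2.imwrite("pics/w4.png",im[0:400,120:520,::-1])
im=ctrl.camera("scene");cv2.imwrite("pics/s3.png",cv2.resize(im[235:345,270:400,::-1],None,fx=5,fy=5,interpolation=cv2.INTER_CUBIC))
a=np.vstack([cv2.resize(cv2.imread("pics/w4.png")[:280],(500,350)),])
b=cv2.imread("pics/s3.png");b=cv2.resize(b,(414,350));cv2.imwrite("pics/c4.png",cv2.resize(np.hstack([a,b]),(800,306)))
E
```

```text
time_s: 11.67
eef_pos: [0.5448, 0.0545, 0.3044]
eef_rot: [0.0, 0.999, 0.039, 0.003]
wrist_force: [-0.8, -0.2, -0.4]
opening: 0.003
grasp_force: 0.0
time_s: 12.08
eef_pos: [0.5105, 0.0431, 0.3022]
eef_rot: [0.0, 0.999, 0.038, 0.001]
wrist_force: [-0.8, 1.1, 0.6]
opening: -0.003
grasp_force: 0.0
[0.51052153 0.04306809 0.3022241 ] [2.51381507e-06 9.99264492e-01 3.83341775e-02 9.82774329e-04] [-108.6  -23.6] [-0.8204583   1.06091783  0.62744354]
```

View pics/c4.png

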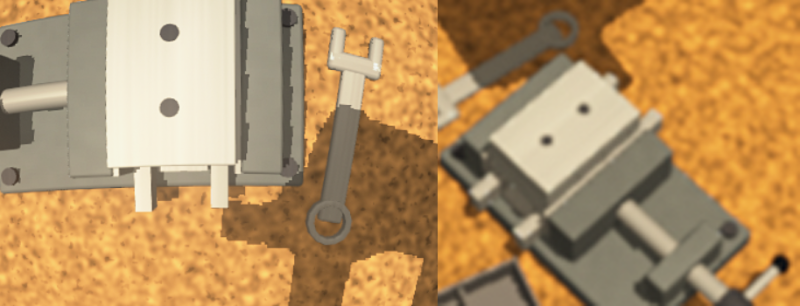

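Block is down, the bars look even (ends at (143,210) and (219,206) in the left view), and the far ends match in the scene view. Next is a light push test on the pushed bar.

```bash
python3 -m pendant '[[[0,0,0,35,0,0,0],[0,0,0,70,0,0,0],[0,4,0,92,0,0,0],[0,14,0,98,0,0,0],[0,20,0,98,0,0,0]]]' && python3 -m pendant '[[[0,1,0,0,0,0,0],[0,2,0,0,0,0,0],[0,3,0,0,0,0,0],[0,4,0,0,0,0,0],[0,4.5,0,0,0,0,0]]]' && python3 -m pendant '[[[0,0.4,0,0,0,0,0],[0,0.7,0,0,0,0,0],[0,0.7,0,0,0,0,0]]]'
```

```text
time_s: 12.6
eef_pos: [0.5292, 0.0448, 0.2009]
eef_rot: [-0.0, 0.999, 0.038, -0.002]
wrist_force: [0.0, 0.8, 0.1]
opening: 0.001
grasp_force: 0.0
time_s: 13.02
eef_pos: [0.5339, 0.0449, 0.2045]
eef_rot: [0.0, 0.999, 0.038, 0.001]
wrist_force: [0.1, 0.5, -0.4]
opening: 0.003
grasp_force: 0.0
time_s: 13.27
eef_pos: [0.5344, 0.0449, 0.2039]
eef_rot: [0.0, 0.999, 0.038, 0.0]
wrist_force: [0.1, -0.2, 0.4]
opening: -0.002
grasp_force: 0.0
```

```bash
python3 -m pendant '[[[0,0.5,0,0,0,0,0],[0,1,0,0,0,0,0],[0,1.5,0,0,0,0,0],[0,1.5,0,0,0,0,0]]]' && python3 -m pendant '[[[0,0.3,0,0,0,0,0],[0,0.6,0,0,0,0,0],[0,0.6,0,0,0,0,0]]]'
```

```text
time_s: 13.6
eef_pos: [0.5354, 0.0451, 0.2035]
eef_rot: [-0.0, 0.999, 0.038, -0.001]
wrist_force: [-3.5, -0.7, 3.2]
opening: -0.0
grasp_force: 2.1
time_s: 13.85
eef_pos: [0.5357, 0.0451, 0.2035]
eef_rot: [-0.0, 0.999, 0.038, -0.002]
wrist_force: [-6.6, -1.4, 4.8]
opening: -0.0
grasp_force: 3.4
```

The bar resisted 6.6 N without sliding, where it slid at 1–2 N before. Retreating clear.

```bash
python3 -m pendant '[[[0,-3,0,0,0,0,0],[0,-25,0,0,0,0,0],[0,-45,0,-30,0,0,0],[0,-60,0,-70,0,0,0],[0,-60,0,-110,0,0,0]]]' && python3 -m pendant '[[[0,-30,0,-35,0,0,0],[0,-60,0,-70,0,0,0],[0,-60,0,-90,0,0,0],[0,-60,0,-90,0,0,0],[0,-60,0,-90,0,0,0]]]' && python3 - <<'E'
from h import *; import cv2
im=ctrl.camera("top");cv2.imwrite("pics/t5.png",cv2.resize(im[170:290,205:345,::-1],None,fx=5,fy=5,interpolation=cv2.INTER_CUBIC))
E
```

```text
time_s: 14.27
eef_pos: [0.4736, 0.0408, 0.3126]
eef_rot: [-0.001, 0.999, 0.038, -0.003]
wrist_force: [1.3, 0.1, 0.0]
opening: -0.002
grasp_force: 0.0
time_s: 14.68
eef_pos: [0.4171, 0.0358, 0.4058]
eef_rot: [0.001, 0.999, 0.038, 0.003]
wrist_force: [-0.3, 0.7, -0.2]
opening: 0.004
grasp_force: 0.0
```

View pics/t5.png

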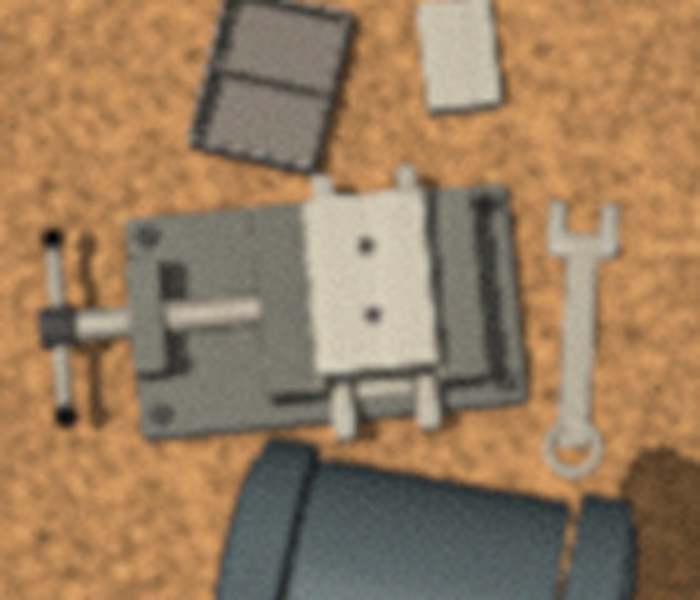

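Both bars are even at both ends (near ends (345,437) and (430,428), far ends (321,175) and (405,168)), the block is seated and the arm is clear.

```bash
python3 -c "
from bench import ctrl
print(ctrl.hand_in())"
```

```text
the job is handed in; nothing more can be done
None
```

The job is handed in: the drawn-out bar is back in with both bars about even at each end, the block was leaned home with about 23 N, the pushed bar held against a 6.6 N test push (the other bar was not push-tested), and the arm is clear.

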